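# Stop the casting plate rocking

## Robot

A 6-joint arm with a two-finger parallel gripper is mounted at the origin on a cart in front of the work surface, level with it; the furniture and walls round the work are solid. World frame = base frame: x ahead of the robot, y to its left, z up, the work surface at z = 0. Lengths are in mm, angles in rad, forces in N, time in s.
With the tool pointing down it reaches from about 300 to 775 mm from the base axis. Payload 14.6 kg.
Tool frame: the origin (TCP) lies where the fingers leave the gripper's body, on its centre line; the fingertips stand 97 mm ahead of it and the grasp point (between the pads) lies ahead of it (grip_depth is the z of the grasp point in the tool frame, in mm); z points along the fingers, y is the line along which they close (so a half turn about z gives the same grasp; the last joint's range is limited). The gripper opens to 94 mm and grips with 3 to 60 N. Pads are 16 mm wide; open, the fingers measure 119 mm over their backs; the gripper's body (75 mm by 177 mm) begins 78 mm behind the grasp point.
Start: joints at [-1.413, 0.3, 1.521, -0, 1.321, -0.067], TCP at [122.595, -536.153, 302.646] pointing down, gripper open.
Joint ranges: [-3.03, 3.03], [-0.79, 2.21], [0.23, 2.52], [-1.04, 4.18], [0, 3.07], [-2.55, 2.55]. Speed limits (rad/s): [2.22, 2.22, 2.57, 3.14, 3.14, 3.14].

## Interface

Orientations are given as [roll, pitch, yaw] about the fixed x, y, z axes, in that order (R = Rz(yaw) Ry(pitch) Rx(roll)).
In Python, from cell import read_state, camera, sign_off, regions_of, spot_point, grip_depth gives the robot as it stands. The module is installed in compiled form; this text tells all that it offers.
- The arm moves only by the tool send_rows, never from a script. Its argument "series" is a list of rows, each a list of 3 entries, a list of its own where there are three numbers: the shift along the world's x, y, z in mm, then the turn about the world's z in degrees, then the closure, from -1 (fully open) to 1 (shut), so that 0 is half open. A call has 1 to 12 rows; each row shifts and turns the commanded pose from where the row before left it; what a row does not reach is not made up. A row lasts 1/10 s, in which the tool goes at most 50 mm and 8.59 degrees, less where a joint would pass 70% of its speed; a pose out of reach is approached as far as the arm can. A call is refused whole if a number of a shift passes 50 or a number of a turn 8.59, either way. A call with a gripper value outside its range is refused whole. The fingers move at their own pace and stop on an object; "squeeze" is the grip in N (left out, the last holds). Time passes only in rows, so rows that do not move let the fingers close. It gives the time, the measured TCP pose, the force, the opening and the grip force at its end, in the units of the state.
- read_state(): the state, without advancing time (a new reading comes with each control period).
- camera(name): name is "scene" or "top" or "wrist"; returns a dict with "color" (420x560x3 uint8, blue, green, red), "fx", "fy", "cx", "cy" (pixels), "camera_from_world" (4x4, takes a point from world to camera coordinates). Camera axes: x right, y down, z forward; pixel columns grow to the right and rows downward; lengths in mm; the calibration is good to about 2 mm. A picture is of the moment at which its call begins. There is no depth.
- sign_off(): hands the job in; it is judged then, once.
Trained networks look in a picture, given as the dict that the camera call returned (one of the last four; its "shot" number tells which), for a name from the list of things; names that differ only in an ending like _2 or _b are one class to them, and where a whole thing is asked for, a point or a joint stands for the part that bears it (a point fixed in the world has none). Each returns a list of dicts, best first, with "confidence" (0 to 1); they miss things now and then, are a little off and sometimes report something else, mostly with a low value. They report only what shows in the picture. A call takes as long as a camera call.
- regions_of(thing, picture): "mask" (420x560 bool, what is visible of it).
- spot_point(thing, picture): "point" ([x, y, z] in mm, in the coordinates of the camera as it stood for that picture, good to about 4 mm: a listed point, or the origin of a listed thing).
The state is a dict: "clock": time; "joints": joint angles; "qd": joint speeds; "effort": joint torques, N m; "eef_pos": TCP position; "eef_rot": TCP orientation; "wrist_force": force on the tool from outside, world axes, zero at the start; "moment": the same for the moment, N m; "finger_gap": finger opening in mm; "finger_force": force on a finger pad.
Only numpy, scipy, OpenCV 4.12 (cv2) and the standard library are available. Lean on these libraries where they do the work, as an engineer would, in place of code of your own. Each camera call takes 0.05 s, during which the arm holds its last target. There are 200 camera calls.

## Task

The metal casting plate in the grey tray rocks on one corner. Press down on the corner spots with the fingertips until you find the corner that gives, then press that corner's folding shim flat onto the plate, so that the plate lies level. Leave the other three shims standing, do not lift or shift the plate, and leave the dish on it and the things round the tray alone.

Things in the scene. Friction and masses are not known exactly. Their poses are not given: they have to be found in the camera images.
- plate_center (a point): Centre of the top face of the casting plate: a flat bare-metal plate 216 (x) x 250 (y) x 8 mm, 1.5 kg, lying loose and level on four hidden feet in a shallow grey plastic tray, its top 42 mm above the table. Tray 233 x 267 mm, rim 36 mm above the table, 3.5 mm gap round the plate. x axis away from the robot, y to its left, z up, at yaw 0.
- plate: The same plate; origin at the centre of its underside, same axes. Three hidden feet are hard; the one under an unknown corner is springy: a press of over 4 N there tips the plate, and at 6 N that corner is on its stop (spot 5 mm lower, plate tilted 0.036 rad); it springs back when let go. The other corners stay put. At rest the plate is level.
- corner_near_left (a point): Pressing spot on the top face at the near left corner (near = towards the robot, left = +y, in the plate's frame): a flush dark disc, 18 mm across, 18 mm in from the plate's edges. Moves with the plate.
- corner_near_right (a point): Pressing spot on the top face at the near right corner (near = towards the robot, left = +y, in the plate's frame): a flush dark disc, 18 mm across, 18 mm in from the plate's edges. Moves with the plate.
- corner_far_left (a point): Pressing spot on the top face at the far left corner (near = towards the robot, left = +y, in the plate's frame): a flush dark disc, 18 mm across, 18 mm in from the plate's edges. Moves with the plate.
- corner_far_right (a point): Pressing spot on the top face at the far right corner (near = towards the robot, left = +y, in the plate's frame): a flush dark disc, 18 mm across, 18 mm in from the plate's edges. Moves with the plate.
- shim_near_left (a joint): Angle (rad) of the near left corner's folding shim, a steel leaf 22 mm wide, 42 mm long, 3 mm thick, hinged along the plate's x. 0 = flat on the plate, pointing -y, its top 3.5 mm above the plate; it starts at 0.8 to 1.0, tip up. Light friction (about 1 N down on the tip); it stays where left. Flat, a roller under it props a springy corner; at a hard corner it pries the plate 5 mm up, crooked.
- shim_near_left_tip (a point): Middle of the free tip of the near left shim, 42 mm from its hinge; it moves with the leaf. The hinge lies 45 mm (plate x) and 8 mm (plate y) from the near left pressing spot, both towards the plate's middle, 4 mm above the plate top.
- shim_near_right (a joint): Angle (rad) of the near right corner's folding shim, a steel leaf 22 mm wide, 42 mm long, 3 mm thick, hinged along the plate's x. 0 = flat on the plate, pointing +y, its top 3.5 mm above the plate; it starts at 0.8 to 1.0, tip up. Light friction (about 1 N down on the tip); it stays where left. Flat, a roller under it props a springy corner; at a hard corner it pries the plate 5 mm up, crooked.
- shim_near_right_tip (a point): Middle of the free tip of the near right shim, 42 mm from its hinge; it moves with the leaf. The hinge lies 45 mm (plate x) and 8 mm (plate y) from the near right pressing spot, both towards the plate's middle, 4 mm above the plate top.
- shim_far_left (a joint): Angle (rad) of the far left corner's folding shim, a steel leaf 22 mm wide, 42 mm long, 3 mm thick, hinged along the plate's x. 0 = flat on the plate, pointing -y, its top 3.5 mm above the plate; it starts at 0.8 to 1.0, tip up. Light friction (about 1 N down on the tip); it stays where left. Flat, a roller under it props a springy corner; at a hard corner it pries the plate 5 mm up, crooked.
- shim_far_left_tip (a point): Middle of the free tip of the far left shim, 42 mm from its hinge; it moves with the leaf. The hinge lies 45 mm (plate x) and 8 mm (plate y) from the far left pressing spot, both towards the plate's middle, 4 mm above the plate top.
- shim_far_right (a joint): Angle (rad) of the far right corner's folding shim, a steel leaf 22 mm wide, 42 mm long, 3 mm thick, hinged along the plate's x. 0 = flat on the plate, pointing +y, its top 3.5 mm above the plate; it starts at 0.8 to 1.0, tip up. Light friction (about 1 N down on the tip); it stays where left. Flat, a roller under it props a springy corner; at a hard corner it pries the plate 5 mm up, crooked.
- shim_far_right_tip (a point): Middle of the free tip of the far right shim, 42 mm from its hinge; it moves with the leaf. The hinge lies 45 mm (plate x) and 8 mm (plate y) from the far right pressing spot, both towards the plate's middle, 4 mm above the plate top.
- foil_dish: Shallow round metal dish, 78 mm across, 15 mm high, standing loose in the middle of the plate; origin at the centre of its underside. Leave it.
- glitter_jar: Small jar, 44 mm across, 47 mm high, beside the tray at the left; origin at the centre of its underside. Leave it.
- cap: White bottle cap, 32 mm across, 23 mm high, on the table before the tray; origin at the centre of its underside. Leave it.
- power_bank: Small white box, 36 x 60 x 14 mm, lying beside the tray at the right; origin at the centre of its underside. Leave it.

How it is judged (in metres and radians):
On the way, in this order (a step that is already met when the one before it is completed fails the run):
1. the rocking corner has been found: pressed by the fingers, the plate tips (over 0.02 rad) while all four shims still stand (angle between plate's own z axis and vertical above 0.02 rad and contact force between the fingers and plate above 0.5 N and value of joint each of shim_near_left, shim_near_right, shim_far_left, shim_far_right above 0.65 rad), for 0.05 s.
2. one shim has been pressed flat, the other three still stand (((value of joint shim_near_left below 0.12 rad and value of joint each of shim_near_right, shim_far_left, shim_far_right above 0.65 rad) or (value of joint shim_near_right below 0.12 rad and value of joint each of shim_near_left, shim_far_left, shim_far_right above 0.65 rad) or (value of joint shim_far_left below 0.12 rad and value of joint each of shim_near_left, shim_near_right, shim_far_right above 0.65 rad) or (value of joint shim_far_right below 0.12 rad and value of joint each of shim_near_left, shim_near_right, shim_far_left above 0.65 rad))), for 0.1 s.
At the end, for the whole second after the job is handed in: One shim is flat (under 0.12 rad), the other three stand (over 0.65 rad), and the plate lies at rest, level within 0.008 rad (shimming a wrong corner leaves it at 0.018 or more) and within 6 mm of where it was (((value of joint shim_near_left below 0.12 rad and value of joint each of shim_near_right, shim_far_left, shim_far_right above 0.65 rad) or (value of joint shim_near_right below 0.12 rad and value of joint each of shim_near_left, shim_far_left, shim_far_right above 0.65 rad) or (value of joint shim_far_left below 0.12 rad and value of joint each of shim_near_left, shim_near_right, shim_far_right above 0.65 rad) or (value of joint shim_far_right below 0.12 rad and value of joint each of shim_near_left, shim_near_right, shim_far_left above 0.65 rad)) and angle between plate's own z axis and vertical below 0.008 rad and distance of plate_center from where it was at the start of the episode below 0.006 m and linear speed of plate below 0.01 m/s); the robot touches nothing.
It fails at once if two shims were pressed down (both under 0.65 rad) (value of joint each of shim_near_left, shim_near_right below 0.65 rad or value of joint each of shim_near_left, shim_far_left below 0.65 rad or value of joint each of shim_near_left, shim_far_right below 0.65 rad or value of joint each of shim_near_right, shim_far_left below 0.65 rad or value of joint each of shim_near_right, shim_far_right below 0.65 rad or value of joint each of shim_far_left, shim_far_right below 0.65 rad).
It fails at once if the plate was lifted or shifted (its centre moved over 10 mm) (distance of plate_center from where it was at the start of the episode above 0.01 m).
It fails at once if the dish or a thing round the tray was moved (over 20 mm) (distance of any of foil_dish, glitter_jar, cap, power_bank from where it was at the start of the episode above 0.02 m).
It also fails if it takes over 54 s, if anything falls off the work surface, if the arm or the gripper's body presses on something with over 40 N, if the wrist force passes 120 N, or if a joint passes its speed limit or range.

## Working session

There is one attempt and no reset: what is moved stays moved. The work goes in short steps, Python scripts to look and compute and a tool call to move; the robot and the scene stay as the last step left them, time stands still between calls to the robot, and variables do not carry over. Pictures are saved under pics/ and viewed, at most 10 in all, crops included, and the job is handed in when it is done.

Besides the shell and the picture viewer there is one more tool, called after ">>>" in YAML: its name, and indented under it one key for each argument. send_rows: Moves the arm, as the interface text tells. Its arguments: {"type":"object","properties":{"series":{"type":"array"},"squeeze":{"type":"number"}},"required":["series"]}

```bash
mkdir -p pics
cat > h.py <<'E'
import numpy as np, cv2
from cell import *
def world(thing,pic):
    r=spot_point(thing,pic)
    if not r: return None
    T=np.linalg.inv(pic["camera_from_world"]); p=T@np.r_[r[0]["point"],1]
    return p[:3].round(1),round(r[0]["confidence"],2)
E
python3 - <<'E'
from h import *
s=read_state(); print(s["clock"],s["eef_pos"],s["eef_rot"],s["finger_gap"],s["wrist_force"],grip_depth)
N=["plate_center"]+["corner_"+a for a in("near_left","near_right","far_left","far_right")]+["shim_%s_tip"%a for a in("near_left","near_right","far_left","far_right")]+["foil_dish","glitter_jar","cap","power_bank"]
for c in("top","scene"):
    p=camera(c); cv2.imwrite(f"pics/{c}0.png",p["color"])
    for n in N: print(c,n,world(n,p))
print(read_state()["clock"])
E
```

```text
0.0 [ 122.57600456 -536.01529827  302.09249517] [-3.14044438e+00 -3.84848246e-05  2.24806699e-01] 94.27501432556247 [-0.03223372 -0.1937617  -1.03260568] 78.39999999999999
top plate_center (array([558.1, -69.1,  44.3]), 0.78)
top corner_near_left (array([478.8,  49.5,  46.7]), 0.82)
top corner_near_right (array([ 461.6, -168.8,   43. ]), 0.78)
top corner_far_left (array([653.5,  30. ,  43.8]), 0.91)
top corner_far_right (array([ 638.1, -183.5,   41.3]), 0.55)
top shim_near_left_tip (array([ 3.925e+02, -6.730e+01, -2.000e-01]), 0.66)
top shim_near_right_tip (array([ 504.4, -133.6,   73.3]), 0.59)
top shim_far_left_tip (array([609. ,  -1.3,  77.5]), 0.57)
top shim_far_right_tip (array([ 640.6, -184.3,   41. ]), 0.59)
top foil_dish (array([556.2, -64.5,  40.5]), 0.76)
top glitter_jar (array([579.2, 141.4,  -5.7]), 0.5)
top cap (array([390.9, -67.3,  -0.7]), 0.49)
top power_bank (array([ 561.8, -282. ,   -1.9]), 0.94)
scene plate_center (array([555.2, -67.9,  42.5]), 0.59)
scene corner_near_left (array([476.2,  47.2,  39.3]), 0.89)
scene corner_near_right (array([ 458.4, -169.6,   39.4]), 0.78)
scene corner_far_left (array([658.2,  33.1,  40.1]), 0.61)
scene corner_far_right (array([ 640.7, -182.4,   40.5]), 0.73)
scene shim_near_left_tip (array([518.5,  11.2,  80.8]), 0.73)
scene shim_near_right_tip (array([ 505.3, -137.2,   69.8]), 0.49)
scene shim_far_left_tip (array([605.9,   4.1,  80.1]), 0.7)
scene shim_far_right_tip (array([ 599.8, -144.7,   79.6]), 0.5)
scene foil_dish (array([556.4, -66.8,  44.4]), 0.78)
scene glitter_jar (array([ 5.836e+02,  1.421e+02, -1.000e-01]), 0.57)
scene cap (array([384.7, -66.9,  -4.1]), 0.72)
scene power_bank (array([ 562.6, -280.1,   -2.6]), 0.53)
1.4
```

View pics/top0.png

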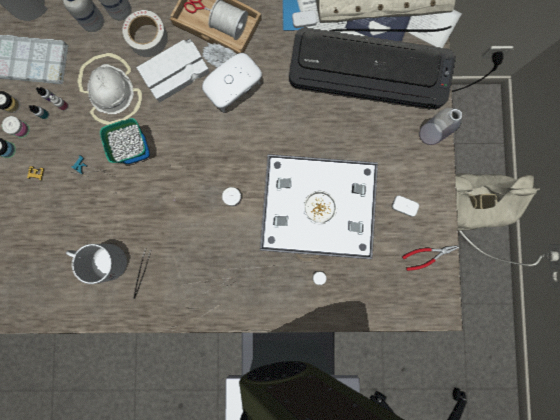

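The top picture shows the plate centred near pixel (319,207). Its four discs are at the corners, for example (271,240) and (361,248), all four shims are standing, and the dish is in the middle. The measurements agree on centre (558,-68) and yaw -0.082. I'll start with the near-right spot at (460,-167).

>>> send_rows:
  series:
    - [[28,30.7,-8],-6,1]
    - [[28,30.7,-8],-6,1]
    - [[28,30.7,-8],-5.6,1]
    - [[28,30.7,-8],0,1]
    - [[28,30.7,-8],0,1]
    - [[28,30.7,-8],0,1]
    - [[28,30.7,-8],0,1]
    - [[28,30.7,-8],0,1]
    - [[28,30.7,-8],0,1]
    - [[28,30.7,-8],0,1]
    - [[28,30.7,-8],0,1]
    - [[29,31,-8],0,1]

```text
clock: 2.6
eef_pos: [460.6, -166.0, 206.5]
eef_rot: [3.141, -0.0, -0.082]
wrist_force: [0.7, -1.1, 1.3]
finger_gap: 2.1
finger_force: 0.0
```

>>> send_rows:
  series:
    - [[0,0,-20],0,1]
    - [[0,0,-20],0,1]
    - [[0,0,-10],0,1]
    - [[0,0,0],0,1]
    - [[0,0,0],0,1]

```text
clock: 3.1
eef_pos: [459.8, -167.8, 157.3]
eef_rot: [3.141, -0.001, -0.083]
wrist_force: [-0.3, 0.2, -0.7]
finger_gap: 0.5
finger_force: 0.0
```

>>> send_rows:
  series:
    - [[0,0,-8],0,1]
    - [[0,0,-7],0,1]
    - [[0,0,-2],0,1]
    - [[0,0,-2],0,1]
    - [[0,0,0],0,1]

```text
clock: 3.6
eef_pos: [459.5, -167.5, 139.2]
eef_rot: [3.142, 0.0, -0.082]
wrist_force: [-12.4, 5.1, 27.7]
finger_gap: 0.5
finger_force: 14.0
```

Near-right is hard: 28 N with no give. Next is near-left.

>>> send_rows:
  series:
    - [[0,0,20],0,1]
    - [[0,0,25],0,1]
    - [[3.5,42.6,0],0,1]
    - [[3.5,42.6,0],0,1]
    - [[3.5,42.6,0],0,1]
    - [[3.5,42.6,0],0,1]
    - [[3.5,42.6,0],0,1]
    - [[0,0,-20],0,1]
    - [[0,0,-16],0,1]
    - [[0,0,-5],0,1]
    - [[0,0,0],0,1]

```text
clock: 4.7
eef_pos: [476.9, 45.4, 141.3]
eef_rot: [3.141, 0.001, -0.083]
wrist_force: [0.7, -0.8, 0.3]
finger_gap: 0.2
finger_force: 0.0
```

>>> send_rows:
  series:
    - [[0,0,-2],0,1]
    - [[0,0,-1.5],0,1]
    - [[0,0,0],0,1]

```text
clock: 5.0
eef_pos: [477.4, 45.4, 138.8]
eef_rot: [-3.142, -0.001, -0.083]
wrist_force: [0.1, -0.4, 4.5]
finger_gap: 0.4
finger_force: 2.4
```

>>> send_rows:
  series:
    - [[0,0,-1.5],0,1]
    - [[0,0,0],0,1]

```text
clock: 5.2
eef_pos: [477.4, 45.4, 137.2]
eef_rot: [3.142, -0.001, -0.083]
wrist_force: [-1.1, -1.1, 5.5]
finger_gap: 0.8
finger_force: 2.8
```

It gives: 1.6 mm lower for only 1 N more. I'll keep pressing to confirm and to pass 0.02 rad.

>>> send_rows:
  series:
    - [[0,0,-2],0,1]
    - [[0,0,-1.3],0,1]
    - [[0,0,0],0,1]
    - [[0,0,0],0,1]

```text
clock: 5.6
eef_pos: [477.4, 45.5, 134.5]
eef_rot: [-3.141, -0.001, -0.083]
wrist_force: [-5.3, -0.7, 16.0]
finger_gap: 0.6
finger_force: 7.8
```

Near-left is the springy corner. It reached its stop about 4.5 mm down, at 16 N. Next I lift, move over its shim tip at about (519,2), and press down.

>>> send_rows:
  series:
    - [[0,0,22],0,1]
    - [[0,0,22],0,1]
    - [[0,0,22],0,1]
    - [[21,-22,0],0,1]
    - [[20.5,-22,0],0,1]
    - [[0,0,-10],0,1]
    - [[0,0,-10],0,1]
    - [[0,0,-10],0,1]
    - [[0,0,-10],0,1]
    - [[0,0,-8],0,1]
    - [[0,0,0],0,1]

```text
clock: 6.7
eef_pos: [518.7, -3.9, 153.1]
eef_rot: [3.13, -0.002, -0.081]
wrist_force: [-14.5, -57.8, 33.7]
finger_gap: 0.2
finger_force: 32.9
```

>>> send_rows:
  series:
    - [[0,0,-4],0,1]
    - [[0,0,-3],0,1]
    - [[0,0,0],0,1]

```text
clock: 7.0
eef_pos: [518.9, -5.8, 147.7]
eef_rot: [3.127, -0.004, -0.082]
wrist_force: [-19.6, -80.2, 40.1]
finger_gap: 0.4
finger_force: 42.9
```

The side force is high, so the finger is wedged on the inner side of the tip. I'll back off and look.

>>> send_rows:
  series:
    - [[0,0,10],0,1]
    - [[0,0,20],0,1]
    - [[0,0,30],0,1]
    - [[0,-20,40],0,1]
    - [[-40,0,20],0,1]
    - [[-40,0,0],0,1]
    - [[-40,0,0],0,1]
    - [[0,0,0],0,1]

```text
clock: 7.8
eef_pos: [395.0, -17.7, 263.7]
eef_rot: [-3.142, 0.001, -0.082]
wrist_force: [-0.4, -0.5, 0.4]
finger_gap: 0.6
finger_force: 0.0
```

Run:
```python
from h import *
s=read_state(); print(s["clock"],s["eef_pos"],s["wrist_force"])
ims=[]
for c in("scene","wrist"):
    p=camera(c)
    for n in ["plate_center","corner_near_left","corner_far_left","corner_near_right","corner_far_right","shim_near_left_tip","shim_far_left_tip","shim_near_right_tip"]: print(c,n,world(n,p))
    im=p["color"]
    if c=="scene":
        q=p["camera_from_world"]@np.array([545,-40,50,1]); u=int(p["fx"]*q[0]/q[2]+p["cx"]); v=int(p["fy"]*q[1]/q[2]+p["cy"]); print(u,v)
        im=cv2.resize(im[max(0,v-80):v+80,max(0,u-110):u+110],None,fx=3.5,fy=3.5)
    cv2.imwrite(f"pics/{c}1.png",im)
```

```text
7.8 [395.03849911 -17.7046851  263.70781357] [-0.44730366 -0.45785326  0.35570744]
scene plate_center (array([556.4, -63.8,  42.2]), 0.59)
scene corner_near_left (array([479.2,  50. ,  39.5]), 0.62)
scene corner_far_left (array([657. ,  34.5,  40.7]), 0.8)
scene corner_near_right (array([ 459.7, -162.2,   41.1]), 0.76)
scene corner_far_right (array([ 642.7, -175. ,   40.3]), 0.92)
scene shim_near_left_tip (array([521.8,   2.2,  66. ]), 0.51)
scene shim_far_left_tip (array([611.8,   8.7,  80.1]), 0.79)
scene shim_near_right_tip (array([ 509.5, -129.5,   72.6]), 0.52)
299 193
wrist plate_center None
wrist corner_near_left (array([481. ,  52.3,  43.6]), 0.74)
wrist corner_far_left None
wrist corner_near_right (array([ 462.5, -165.1,   42.7]), 0.95)
wrist corner_far_right None
wrist shim_near_left_tip (array([523.7,   1. ,  65.2]), 0.68)
wrist shim_far_left_tip None
wrist shim_near_right_tip (array([ 508.6, -132.9,   78.9]), 0.89)
```

View pics/scene1.png

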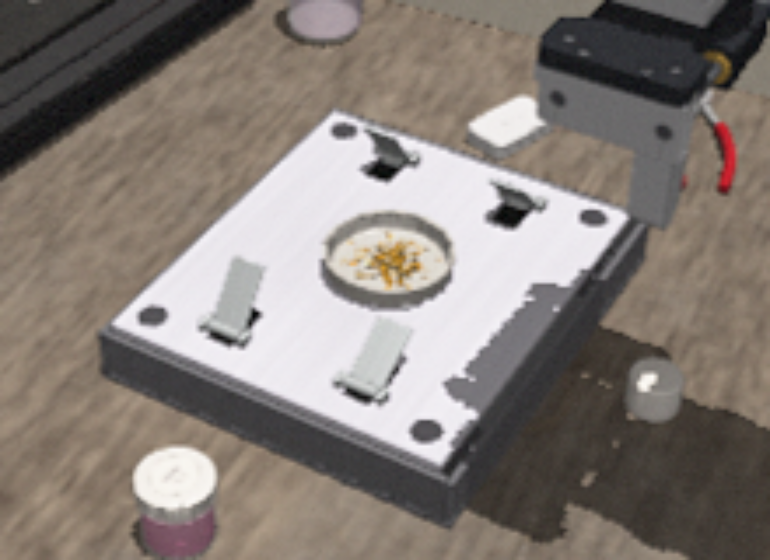

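View pics/wrist1.png

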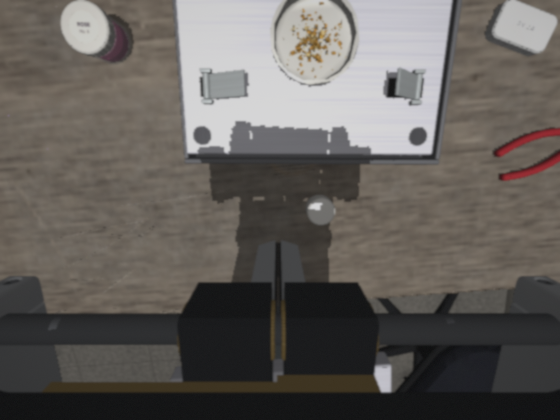

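The pictures show the near-left shim half folded, with its tip near (247,85) in the wrist view. The other three are standing and the dish is untouched. Tip height 65 gives about 0.48 rad, and the plate has moved roughly 3 mm inside its tray gap. I'll press again further onto the leaf, around (521,14.5).

>>> send_rows:
  series:
    - [[42,11,0],0,1]
    - [[42,11,0],0,1]
    - [[42,10,0],0,1]
    - [[0,0,-35],0,1]
    - [[0,0,-35],0,1]
    - [[0,0,-22],0,1]
    - [[0,0,-6],0,1]
    - [[0,0,-5],0,1]
    - [[0,0,0],0,1]

```text
clock: 9.6
eef_pos: [524.9, 13.5, 161.9]
eef_rot: [-3.142, -0.001, -0.082]
wrist_force: [0.2, 0.6, -0.0]
finger_gap: 0.5
finger_force: 0.0
```

>>> send_rows:
  series:
    - [[0,0,-4],0,1]
    - [[0,0,-3],0,1]
    - [[0,0,-3],0,1]
    - [[0,0,0],0,1]

```text
clock: 10.0
eef_pos: [524.5, 13.5, 151.2]
eef_rot: [-3.142, 0.0, -0.082]
wrist_force: [-1.0, -0.7, -0.3]
finger_gap: 0.3
finger_force: 0.0
```

>>> send_rows:
  series:
    - [[-2,0,-3],0,1]
    - [[0,0,-3],0,1]
    - [[0,0,0],0,1]

```text
clock: 10.3
eef_pos: [522.4, 13.6, 144.9]
eef_rot: [3.142, 0.001, -0.082]
wrist_force: [0.3, 0.1, -0.0]
finger_gap: 0.2
finger_force: 0.0
```

>>> send_rows:
  series:
    - [[0,0,-2],0,1]
    - [[0,0,0],0,1]

```text
clock: 10.5
eef_pos: [522.5, 13.5, 143.1]
eef_rot: [-3.142, 0.0, -0.082]
wrist_force: [0.1, -0.6, 0.2]
finger_gap: 0.3
finger_force: 0.0
```

>>> send_rows:
  series:
    - [[0,0,-1.5],0,1]
    - [[0,0,-1],0,1]
    - [[0,0,0],0,1]

```text
clock: 10.8
eef_pos: [522.8, 13.6, 142.0]
eef_rot: [-3.142, -0.001, -0.082]
wrist_force: [-7.2, -0.0, 17.1]
finger_gap: 0.6
finger_force: 8.4
```

Run:
```python
from h import *
s=read_state(); print(s["clock"],s["eef_pos"],s["wrist_force"])
p=camera("scene"); im=p["color"]
print(world("shim_near_left_tip",p),world("plate_center",p))
cv2.imwrite("pics/s2.png",cv2.resize(im[113:273,189:409],None,fx=3.5,fy=3.5))
```

```text
10.8 [522.75632163  13.60814799 142.03030579] [-7.19869635 -0.03624156 17.0779014 ]
(array([521.5,  -4.2,  43.1]), 0.43) (array([558.5, -62.4,  44.3]), 0.86)
```

View pics/s2.png

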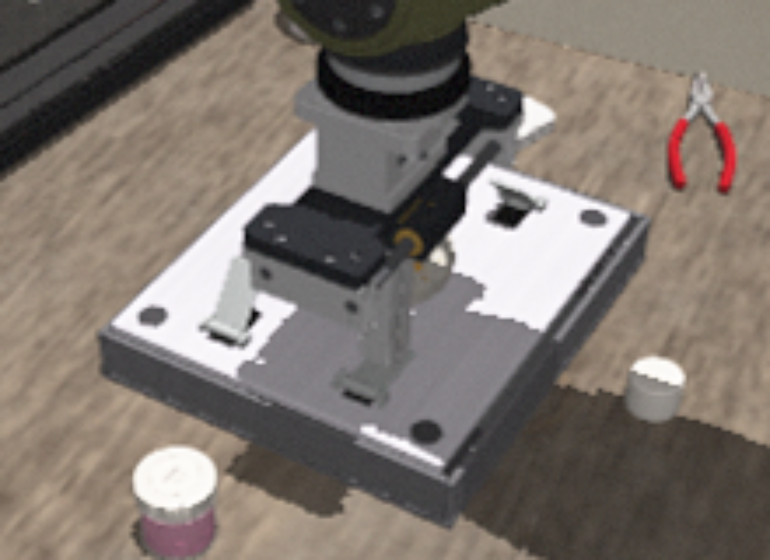

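The leaf looks flat under the fingertip. I'll lift clear, check it, and compare the plate's position with the start pictures.

>>> send_rows:
  series:
    - [[0,0,20],0,1]
    - [[0,0,40],0,1]
    - [[0,0,40],0,1]
    - [[-30,-30,20],0,1]
    - [[-35,-35,0],0,1]
    - [[-35,-35,0],0,1]
    - [[-30,-40,0],0,1]
    - [[-10,-45,0],0,1]
    - [[-10,-45,0],0,1]
    - [[-10,-45,0],0,1]
    - [[0,-45,0],0,1]
    - [[0,0,0],0,1]

```text
clock: 12.15
eef_pos: [361.9, -310.2, 260.6]
eef_rot: [3.141, -0.0, -0.086]
wrist_force: [0.1, 0.9, 0.1]
finger_gap: 0.4
finger_force: 0.0
```

Run:
```python
from h import *
s=read_state(); print(s["clock"],s["eef_pos"],s["wrist_force"])
K=["near_left","near_right","far_left","far_right"]
P=np.float64
for c in("top","scene"):
    p=camera(c); im=p["color"]; cv2.imwrite(f"pics/{c}3.png",im)
    for n in ["plate_center"]+["shim_%s_tip"%k for k in K]+["foil_dish"]: print(c,n,world(n,p))
    old=cv2.imread(f"pics/{c}0.png")
    M=p["camera_from_world"]; T=np.linalg.inv(M)
    def px(w):
        q=M@np.r_[w,1]; return P([p["fx"]*q[0]/q[2]+p["cx"],p["fy"]*q[1]/q[2]+p["cy"]])
    def back(uv,z):
        d=T[:3,:3]@P([(uv[0]-p["cx"])/p["fx"],(uv[1]-p["cy"])/p["fy"],1]); o=T[:3,3]; return (o+d*(z-o[2])/d[2])[:2]
    def blob(img,w):  # dark disc centroid near w
        u=px(w); x,y=u.round().astype(int); r=7
        g=cv2.cvtColor(img[y-r:y+r+1,x-r:x+r+1],cv2.COLOR_BGR2GRAY).astype(float)
        yy,xx=np.mgrid[-r:r+1,-r:r+1]; wt=np.clip(np.percentile(g,75)-40-g,0,None)*(xx**2+yy**2<=r*r)
        return back((x+(wt*xx).sum()/wt.sum(),y+(wt*yy).sum()/wt.sum()),42)
    for k,w in zip(K,[(478,48,42),(460,-166,42),(657,33,42),(640,-181,42)]):
        a,b=blob(old,w),blob(im,w); print(c,k,a.round(1),b.round(1),(b-a).round(1))
im=cv2.imread("pics/scene3.png"); cv2.imwrite("pics/s3.png",cv2.resize(im[113:273,189:409],None,fx=3.5,fy=3.5))
```

```text
12.15 [ 361.8639131  -310.2013188   260.61430819] [0.10994827 0.87121327 0.11343135]
top plate_center (array([556.3, -61.7,  43.1]), 0.45)
top shim_near_left_tip None
top shim_near_right_tip (array([ 510.7, -130.9,   79.1]), 0.48)
top shim_far_left_tip (array([614. ,   3.8,  77.4]), 0.51)
top shim_far_right_tip (array([ 599.5, -138.6,   81.6]), 0.51)
top foil_dish (array([556.6, -63.1,  42. ]), 0.63)
top near_left [479.4  47.6] [481.2  50.5] [1.8 2.9]
top near_right [ 460.7 -168.3] [ 462.4 -165.2] [1.7 3.1]
top far_left [658.6  31.9] [660.8  34.5] [2.2 2.6]
top far_right [ 640.  -184.3] [ 642.  -181.1] [2.  3.2]
scene plate_center (array([557.4, -62. ,  44.8]), 0.68)
scene shim_near_left_tip (array([519.6,  -2.4,  46.3]), 0.61)
scene shim_near_right_tip (array([ 508.4, -130.3,   72.7]), 0.55)
scene shim_far_left_tip (array([385.1, -70.9,  -5.8]), 0.53)
scene shim_far_right_tip (array([ 598. , -139.8,   79.3]), 0.64)
scene foil_dish (array([555.6, -63.1,  44.6]), 0.78)
scene near_left [478.1  48.7] [480.1  52.2] [2.  3.5]
scene near_right [ 460.5 -171.2] [ 462.3 -170.8] [1.7 0.4]
scene far_left [657.1  33.4] [659.2  36.7] [2.1 3.3]
scene far_right [ 641.8 -189. ] [ 641.7 -187.5] [-0.1  1.5]
```

View pics/s3.png

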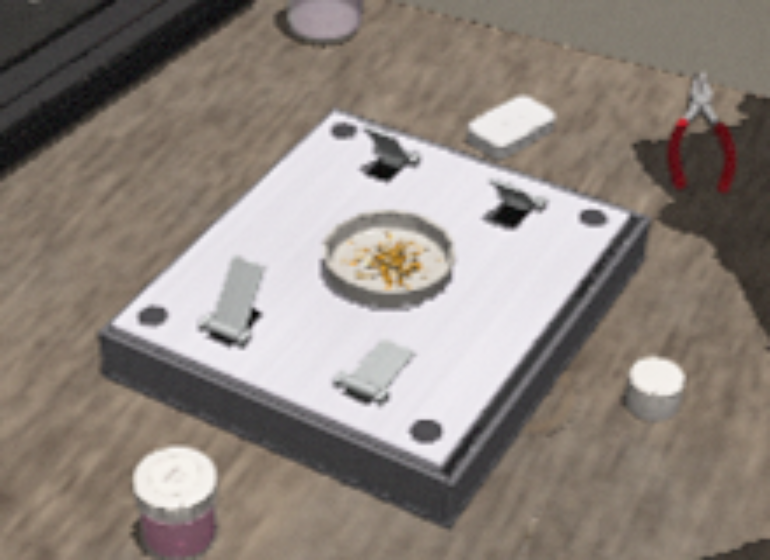

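In the picture the near-left leaf lies flat at about (375,370). The other three shims stand, and the dish, jar, cap and power bank are in place. The plate shifted about 3.6 mm, under the 6 mm limit, and the fingertip reached 45 mm height at 17 N, which matches a flat leaf. Handing in.

```bash
python3 -c "
from cell import *
print(sign_off())"
```

```text
the job is handed in; nothing more can be done
None
```

I found the near-left corner to be the springy one, pressed its shim flat with the other three still standing, and handed the job in (no verdict was returned); a first press that wedged against the shim tip shifted the plate about 3.6 mm, inside the 6 mm limit.

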